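# Gauge the gap of a flask compress

## Robot

A 6-joint arm with a two-finger parallel gripper is mounted at the origin on the work surface. World frame = base frame: x ahead of the robot, y to its left, z up, the work surface at z = 0. Lengths are in mm, angles in rad, forces in N, time in s.
With the tool pointing down it reaches from about 275 to 750 mm from the base axis. Payload 10.2 kg.
Tool frame: the origin (TCP) lies at the very end of the fingers, on their centre line; the grasp point (between the pads) lies 19 mm behind it (ctrl.hold_point_z is the distance from the TCP to the grasp point, in mm); z points along the fingers, y is the direction in which the jaws open and shut (so a half turn about z gives the same grasp; the last joint's range is limited). The gripper opens to 85 mm and grips with 20 to 120 N. Pads are 22 mm wide; open, the fingers measure 114 mm over their backs; the gripper's body (76 mm by 85 mm) begins 54 mm behind the grasp point. The pads swing forward as they close: fully open they stand 13 mm farther back than shut.
Start: joints at [1.033, 0.313, 1.498, -0, 1.331, -0.223], TCP at [162.567, 499.203, 231.294] pointing down, gripper open.
Joint ranges: [-2.94, 2.94], [-0.97, 2.17], [0.19, 2.56], [-1.23, 4.37], [0.02, 3.11], [-2.88, 2.88]. Speed limits (rad/s): [2.39, 2.39, 3.01, 3.14, 3.14, 3.14].

## Interface

Orientations are given as a unit quaternion [w, x, y, z].
In Python, from rig import readout, cams, workorder, spotter, ctrl gives the robot as it stands.
- The arm moves only by the tool step_arm, never from a script. Its argument "plan" is text: rows parted by semicolons, each of 5 numbers parted by spaces: the shift along the tool's x, y, z in cm, then the turn about the tool's z in degrees, then the opening in per cent of the stroke, from 0 (shut) to 100 (fully open). In form: x y z twist gripper; .... A call has 1 to 10 rows; each row is the pose to reach, as a shift and turn from the pose commanded when the call began, along the tool's axes at that moment; what a row does not reach only later rows make up. A row lasts 1/10 s, in which the tool goes at most 50 mm and 8.59 degrees, less where a joint would pass 70% of its speed; a pose out of reach is approached as far as the arm can. A call with a gripper value outside its range is refused whole. The fingers move at their own pace and stop on an object; "grip_force" is the grip in N (left out, the last holds). Time passes only in rows, so rows that repeat a pose let the fingers close. It gives the time, the measured TCP pose, the force and the opening at its end, in the units of the state.
- readout.sense(): the state, without advancing time (a new reading comes with each control period).
- cams.capture(name): name is "scene" or "top"; returns (picture, depth): 400x640x3 uint8, red, green, blue; 400x640 float32, mm along the optical axis (not along the pixel's ray), 0 where there is no reading.
- cams.camera_info(name): a dict with "vfov" (degrees; the focal length in pixels is half the picture's height over the tangent of half this angle, whatever the lens; pixels are square), "cx", "cy" (the principal point, pixels), "k1" (the pictures are not rectified: a ray, as slopes to the right and down, at radius r is drawn at 1 + k1 r^2 times it, then the intrinsics apply), "rvec" (rotation vector, rad) and "tvec" (3), from world to camera coordinates, as OpenCV has them. Camera axes: x right, y down, z forward; pixel columns grow to the right and rows downward; lengths in mm; the calibration is good to about 2 mm. A picture is of the moment at which its call begins. camera_info takes no time and is no camera call.
- workorder.finish_job(): hands the job in, once; it reports no verdict.
Trained networks look in the newest picture that a camera, given by its name, has taken for a name from the list of things; names that differ only in an ending like _2 or _b are one class to them, and where a whole thing is asked for, a point or a joint stands for the part that bears it (a point fixed in the world has none). Each returns a list of dicts, best first, with "conf" (0 to 1); they miss things now and then, are a little off and sometimes report something else, mostly with a low value. They report only what shows in the picture. A call takes as long as a camera call. They do not tell look-alikes from the thing itself.
- spotter.regions_of(camera, target): "pixels" (400x640 bool, what is visible of it) and "extent" ([centre column, centre row, width, height] in pixels, round what is visible of it).
The state is a dict: "time_s": time; "joints": joint angles; "dq": joint speeds; "tau": joint torques, N m; "eef_pos": TCP position; "ee_rot": TCP orientation; "force": force on the tool from outside, world axes, zero at the start; "wrist_torque": the same for the moment, N m; "grip_width": opening from 0.0 (shut) to 1.0 (fully open).
Only numpy, scipy, OpenCV 4.12 (cv2) and the standard library are available. Lean on these libraries where they do the work, as an engineer would, in place of code of your own. Each camera call takes 0.05 s, during which the arm holds its last target. There are 200 camera calls.

## Task

A plaster cast has been left standing on the front ledge of the flask compress, in front of the gap between its two plates: set it down gently, upright, in the steel tray. Then take the taper gauge by its handle, lay its blade flat on the ledge, slide it thin end first and straight into the gap until it drags snugly between both plates, without jacking the sprung upper plate up, and finish while holding it there: keep hold of the handle, do not let go or draw it back. Leave the bowl and the bur block where they are.

Things in the scene. Friction and masses are not known exactly. Their poses are not given: they have to be found in the camera images.
- compress: Fixed metal compress: base block 150 (x) x 130 (y) x 36 high = the lower plate. Origin: centre of its underside; x points into the gap (the way the blade goes in), z up. Its flat top is bare from the front edge (x = -75) to x = -15: the front ledge. From x = -15 to +70 the upper plate hangs over it. Columns 12 thick at x = 27, y = +-52 carry the grey bridge; highest point 95 above the table
- apron (a point): point on the top of the ledge, on the compress's centre line, 30 in front of the upper plate's front edge; axes as the compress's
- lip (a point): middle of the lower front edge of the upper plate, which is 84 wide (y), 10 thick and 85 deep; axes as the compress's; its height above the ledge is the gap (4.5 to 7.5 mm, different each time, open to the back)
- bridge (a joint): how far the bridge is set up its columns, m: gap at rest = 4.5 mm + this (0 to 3 mm); clamped by friction, about 80 N to move
- platen (a joint): lift of the sprung upper plate against its springs, m: 0 at rest. It begins to lift at about 5 N upward and takes 2.5 N more for each mm; more than 2 mm counts as jacked up
- cast: plaster dental cast, 85 to 145 g, brittle: block 44 (x) x 48 (y) x 24 high with a horseshoe of teeth up to 35 high. Origin: centre of its underside, z up. Stands on the ledge, its x roughly along the compress's x (within 0.2 rad); grip it across y, low on the block
- tray: fixed open steel tray 170 (x) x 160 (y), outer, walls 4 thick and 12 high, floor 4 thick. Origin: centre of its underside
- gauge: taper gauge, 80 to 160 g, lying on the table: black handle 60 long (x -30 to +30), 18 wide (y), 34 high; steel blade 20 wide from the handle's front (x = 30) to the tip (x = 120). Origin: centre of the handle's underside; x points to the tip, z up. The underside of blade and handle is one flat plane
- gauge_tip (a point): middle of the blade's tip, at the underside; axes as the gauge's. The blade's top slopes: 2.5 mm thick at the tip, 10 at the handle (1 mm per 12 mm), so in a gap of g mm it first touches the upper plate's front edge at depth 12 x (g - 2.5) mm, 24 to 60. Beyond that the push needed is about 1 to 1.6 times its force on the upper plate; a push of about 6 N is snug
- bowl: bystander: black mixing bowl, 100 across, 75 high, origin at its underside's centre
- bur_block: bystander: white block 35 x 75 x 22 with five upright burs to 54 high, origin at its underside's centre
There are look-alikes about, which are no part of the job. Several things look just like the compress: the one meant starts farthest from the robot's base.

How it is judged (in metres and radians):
On the way, in this order (a step that is already met when the one before it is completed fails the run):
1. the cast stands upright in the tray, let go (x of cast in the frame of tray between -0.08 and 0.08 m and y of cast in the frame of tray between -0.075 and 0.075 m and z of cast in the frame of tray below 0.009 m and angle between cast's own z axis and vertical below 0.1 rad and contact force between the fingers and cast below 0.1 N and linear speed of cast below 0.02 m/s), for 0.2 s.
2. the gauge, held by the fingers, is over the ledge with its blade tip entering the gap (x of gauge_tip in the frame of lip above 0.003 m and y of gauge_tip in the frame of lip between -0.042 and 0.042 m and z of gauge_tip in the frame of lip below 0 m and contact force between the fingers and gauge above 1 N).
At the end, for the whole second after the job is handed in: cast upright (0.1 rad) on the tray floor, at rest; gauge still gripped (over 2 N) and still, within 0.2 rad of straight, tip 15 to 86 mm past the upper plate's front edge, 32 mm of its middle, pressing upper and lower plate with over 1.5 N each; upper plate lifted under 2 mm (x of cast in the frame of tray between -0.08 and 0.08 m and y of cast in the frame of tray between -0.075 and 0.075 m and z of cast in the frame of tray below 0.009 m and angle between cast's own z axis and vertical below 0.1 rad and linear speed of cast below 0.02 m/s and x of gauge_tip in the frame of lip between 0.015 and 0.086 m and y of gauge_tip in the frame of lip between -0.032 and 0.032 m and angle between the x axis of gauge and the x axis of compress, either way round below 0.2 rad and contact force between gauge and platen above 1.5 N and contact force between gauge and compress above 1.5 N and value of joint platen below 0.002 m and contact force between the fingers and gauge above 2 N and linear speed of gauge below 0.01 m/s); the arm keeps its last pose, push and grip.
It fails at once if the sprung upper plate was jacked up by more than 2 mm (value of joint platen above 0.002 m).
It fails at once if the bowl was moved (distance of bowl from where it was at the start of the episode above 0.02 m).
It fails at once if the bur block was moved (distance of bur_block from where it was at the start of the episode above 0.02 m).
It fails at once if the cast was dropped or thrown (from over about 25 mm) (contact force between the fingers and cast below 0.1 N and linear speed of cast above 0.7 m/s).
It also fails if it takes over 64 s, if anything falls off the work surface, if the arm or the gripper's body presses on something with over 40 N, if the wrist force passes 120 N, or if a joint passes its speed limit or range.

## Working session

There is one attempt and no reset: what is moved stays moved. The work goes in short steps, Python scripts to look and compute and a tool call to move; the robot and the scene stay as the last step left them, time stands still between calls to the robot, and variables do not carry over. Pictures are saved under pics/ and viewed, about 8 in all and at most 12, crops included, and the job is handed in when it is done.

Besides the shell and the picture viewer there is one more tool, called as name(argument=value, ...) on one line, values as JSON. step_arm: Moves the arm, as the interface text tells. Its arguments: {"type":"object","properties":{"plan":{"type":"string"},"grip_force":{"type":"number"}},"required":["plan"]}

```bash
mkdir -p pics; ls; cat > h.py <<'E'
import numpy as np, cv2
from rig import readout, cams, workorder, spotter, ctrl
def cap(n):
    p,d=cams.capture(n); return p,d
def pts(n,d):
    i=cams.camera_info(n); f=200/np.tan(np.radians(i['vfov'])/2)
    K=np.array([[f,0,i['cx']],[0,f,i['cy']],[0,0,1.]])
    v,u=np.mgrid[0:400,0:640]
    uv=np.stack([u,v],-1).reshape(-1,1,2).astype(float)
    xy=cv2.undistortPoints(uv,K,np.array([i['k1'],0,0,0,0.])).reshape(400,640,2)
    c=np.dstack([xy*d[...,None],d]); R=cv2.Rodrigues(np.array(i['rvec'],float))[0]
    w=(c-np.array(i['tvec']).ravel())@R
    w[d<=0]=np.nan
    return w
def save(n,p): cv2.imwrite(n,cv2.cvtColor(p,cv2.COLOR_RGB2BGR))
E
python3 - <<'E'
from h import *
print(readout.sense())
for n in ['scene','top']:
    p,d=cap(n); save(f'pics/{n}0.png',p); np.savez(f'{n}0.npz',p=p,w=pts(n,d)); print(n,cams.camera_info(n))
    w=pts(n,d)
    for t in ['compress','cast','tray','gauge','bowl','bur_block']:
        for r in spotter.regions_of(n,t):
            m=r['pixels']; q=w[m]; q=q[~np.isnan(q[:,0])]
            print(t,round(r['conf'],2),np.round(r['extent']),m.sum(),np.round(np.median(q,0)) if len(q) else None, np.round(np.percentile(q,98,axis=0)), np.round(np.percentile(q,2,axis=0)))
E
```

```text
pics
{'time_s': 0.0, 'joints': array([ 1.03258335e+00,  3.13464092e-01,  1.49842349e+00,  2.59228984e-06,
        1.33097683e+00, -2.23407526e-01]), 'dq': array([-0.00150054, -0.00165622,  0.00148553, -0.00101993,  0.00042732,
        0.00133705]), 'tau': array([-5.67791813e-04, -4.12270260e+01, -2.59735465e+01, -2.66902116e-04,
        4.31520893e-03,  2.01045862e-05]), 'eef_pos': array([162.44217011, 498.97876993, 230.73297477]), 'ee_rot': array([-2.37507425e-04,  1.56753844e-01,  9.87637498e-01, -5.89858715e-04]), 'force': array([ 0.17232089, -0.15445547,  0.08271687]), 'wrist_torque': array([-0.0184829 ,  0.01148582,  0.01396959]), 'grip_width': 1.0012964676821359}
scene {'vfov': 52.11259592712804, 'cx': 322.55477079770816, 'cy': 193.0058194836727, 'k1': -0.05453074915297311, 'rvec': array([ 2.23901525,  0.64616929, -0.29772756]), 'tvec': array([-400.28003311, -100.43040162, 1176.84548184])}
compress 0.91 [182. 248. 100.  80.] 4551 [ 284. -264.   37.] [ 329. -184.   85.] [ 174. -320.    4.]
compress 0.77 [399. 243.  98.  84.] 4165 [688.  -3.  38.] [748. 100.  87.] [579. -49.   4.
[... 818 characters left out ...]
 [ 251. -237.   38.] [ 324. -175.   85.] [ 162. -309.    4.]
compress 0.61 [312. 136.  64.  69.] 2615 [657.  30.  39.] [739. 113.  87.] [570. -46.   3.]
cast 0.51 [310. 152.  17.  22.] 287 [610.  40.  61.] [635.  65.  74.] [586.  14.  37.]
cast 0.21 [314. 124.  42.  39.] 1119 [681.  29.  75.] [731.  86.  87.] [641. -30.  37.]
tray 0.69 [223. 195.  60.  67.] 3182 [484. 287.   5.] [569. 367.  14.] [399. 207.  -0.]
gauge 0.64 [407. 198.  29.  44.] 345 [ 473. -249.   11.] [ 540. -209.   37.] [ 416. -280.    1.]
bowl 0.85 [235. 115.  32.  36.] 907 [718. 257.  33.] [749. 290.  78.] [662. 205.   3.]
bur_block 0.56 [415. 122.  29.  15.] 304 [ 704. -276.   23.] [ 728. -240.   54.] [ 685. -314.    7.]
```

```bash
python3 - <<'E'
import cv2,numpy as np
a=cv2.imread('pics/scene0.png');b=cv2.imread('pics/top0.png')
cv2.imwrite('pics/both.png',np.vstack([cv2.resize(a[80:400,100:500],(750,600))[0:600],]))
cv2.imwrite('pics/t.png',cv2.resize(b[80:330,180:460],(672,600),interpolation=cv2.INTER_CUBIC))
E
```

```text
(no output)
```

View pics/both.png

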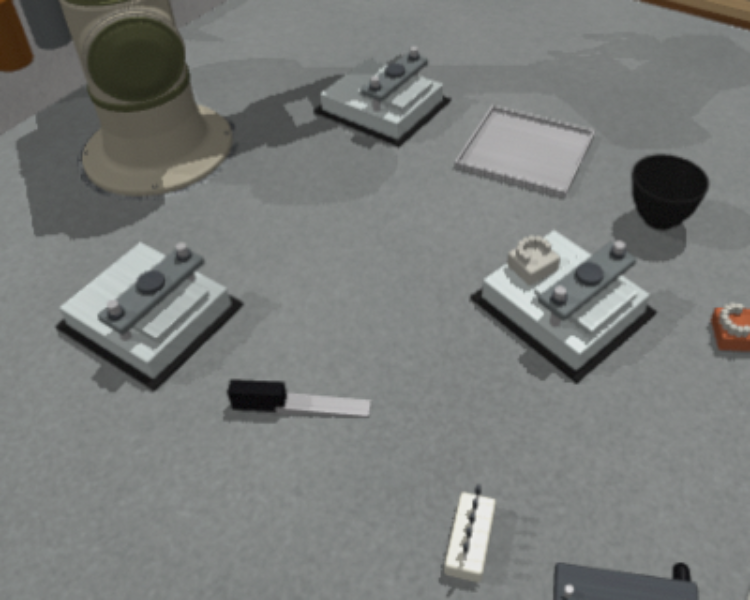

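View pics/t.png

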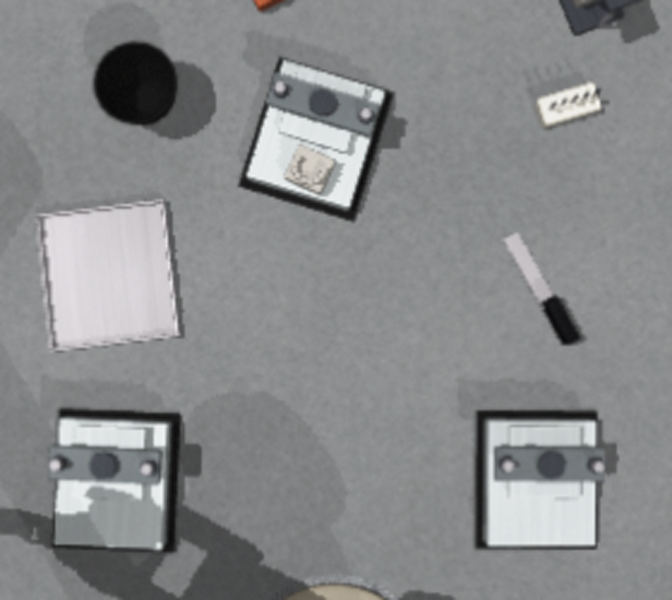

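The job's compress is the far one, at about (320,135) in the crop; it carries the cast at (310,170), with its gap facing the robot. The gauge is at right (545,290), tip up-left. The tray is at left (110,275). Next I fit their poses.

```bash
cat > fit.py <<'E'
from h import *
def rect(P):
    r=cv2.minAreaRect(P[:,:2].astype(np.float32)); return [np.round(x,1) for x in r]
E
python3 - <<'E'
from fit import *
for n in ['scene','top']:
    z=np.load(n+'0.npz'); w=z['w']; p=z['p'].astype(int)
    X,Y,Z=w[...,0],w[...,1],w[...,2]
    print(n)
    t=(abs(X-420)<40)&(abs(Y+120)<60); print('table',np.nanmedian(Z[t]),np.nanstd(Z[t]))
    c=(X>545)&(X<770)&(Y>-75)&(Y<140)
    m=c&(abs(Z-37)<4); print('ledge',m.sum(),np.median(Z[m]),rect(w[m]))
    m=c&(abs(Z-52)<6); print('plate',m.sum(),np.histogram(Z[m],np.arange(46,60,1)))
    m=c&(Z>28); print('all',rect(w[m]))
    m=c&(X<645)&(Z>48)&(Z<78); print('cast',m.sum(),rect(w[m]),np.nanmean(w[m],0))
    m=c&(X<645)&(Z>54)&(Z<64); print('castblk',m.sum(),rect(w[m]))
    g=(X>390)&(X<560)&(Y>-310)&(Y<-180)
    m=g&(Z>26)&(Z<40); print('handletop',m.sum(),rect(w[m]),np.median(w[m],0))
    m=g&(Z>3.5); print('gauge',m.sum(),rect(w[m]))
    m=g&(p.min(-1)>150); 
    print('blade',m.sum(),rect(w[m]),np.nanmedian(w[m],0))
    m=g&(p.max(-1)<45); print('black',m.sum(),rect(w[m]),np.nanmedian(w[m],0))
    m=(X>370)&(X<600)&(Y>170)&(Y<390)&(Z>7); print('tray',rect(w[m]))
E
```

```text
scene
table 1.3877743408356702 1.2148342202700937
ledge 1198 37.12923899817332 [array([660.7,  34.4]), array([131.5, 151.5]), np.float64(74.1)]
plate 755 (array([ 29,  21,  18,  17,  28,  47, 137, 201, 152,  73,  23,   9,   0]), array([46, 47, 48, 49, 50, 51, 52, 53, 54, 55, 56, 57, 58, 59]))
all [array([660.9,  33.6]), array([132.5, 152. ]), np.float64(74.0)]
cast 477 [array([624.5,  34.4]), array([52.2, 68.6]), np.float64(61.3)] [617.09969908  33.68104436  61.42623937]
castblk 282 [array([624.4,  34.7]), array([51.8, 68.5]), np.float64(62.0)]
handletop 288 [array([ 441.8, -269.1]), array([58.7, 20.5]), np.float64(28.5)] [ 443.81247939 -270.09882118   34.28555635]
gauge 943 [array([ 478.2, -241.2]), array([122. , 168.6]), np.float64(85.9)]
blade 374 [array([ 505.3, -228.4]), array([88.7, 26.8]), np.float64(28.3)] [ 507.29600817 -230.41393482    7.15228461]
black 438 [array([ 442.7, -269.9]), array([58. , 18.2]), np.float64(28.0)] [ 444.43039735 -273.11840984   30.91914164]
tray [array([485.7, 286.1]), array([171.2, 165.1]), np.float64(8.1)]
top
table 0.9777594959202701 2.22922942766
[... 299 characters left out ...]
4.2)]
cast 310 [array([622.5,  32.8]), array([53.4, 71.4]), np.float64(65.4)] [613.83999216  36.18403238  61.68464555]
castblk 199 [array([623.4,  34.2]), array([50.1, 74.4]), np.float64(61.8)]
handletop 123 [array([ 438.1, -268. ]), array([59.6, 18.2]), np.float64(26.9)] [ 438.75930836 -268.06625908   34.62961365]
gauge 629 [array([ 475.2, -244.2]), array([167.9, 129.6]), np.float64(0.8)]
blade 209 [array([ 505.8, -232.5]), array([88.1, 22.7]), np.float64(30.2)] [ 506.8107465  -231.30929447    7.18473793]
black 144 [array([ 440.6, -271.7]), array([57.2, 26.2]), np.float64(28.1)] [ 438.69020169 -267.74440471   34.02502006]
tray [array([486.6, 270.5]), array([183.6, 206.8]), np.float64(13.4)]
```

```bash
python3 - <<'E'
from fit import *
c0=np.array([660,34]); a=np.radians(-16); ex=np.array([np.cos(a),np.sin(a)]); ey=np.array([-ex[1],ex[0]])
for n in ['scene','top']:
    z=np.load(n+'0.npz'); w=z['w']; p=z['p'].astype(int)
    q=w[...,:2]-c0; x=q@ex; y=q@ey; Z=w[...,2]
    m=(x<-18)&(x>-74)&(abs(y)<60)&(Z>42)
    P=np.c_[x[m],y[m]]
    print(n,m.sum(),rect(P)); 
    m2=m&(Z>46); print(rect(np.c_[x[m2],y[m2]]),np.percentile(x[m2],[1,99]),np.percentile(y[m2],[1,99]))
    zz=np.where((x<-10)&(x>-80)&(abs(y)<70),Z,0)
    if n=='top':
        # profile of front/rear/side edges
        m3=m
    img=z['p'][100:290,260:470] if n=='scene' else z['p'][90:190,260:360]
    save(f'pics/c_{n}.png',cv2.resize(img,None,fx=3.5 if n=='scene' else 6,fy=3.5 if n=='scene' else 6,interpolation=cv2.INTER_CUBIC)[:600,:800])
    pl=(x>-10)&(x<5)&(abs(y)<38); print('plate z',np.median(Z[pl]),'ledge',np.median(Z[(x<-20)&(x>-70)&(abs(y)>40)&(abs(y)<60)]))
E
python3 -c "
import cv2;a=cv2.imread('pics/scene0.png')[190:290,340:460];cv2.imwrite('pics/cc.png',cv2.resize(a,None,fx=6,fy=6,interpolation=2))"
```

```text
scene 486 [array([-46.9,  -6.7]), array([50. , 45.6]), np.float64(82.4)]
[array([-46.8,  -6.5]), array([50. , 45.4]), np.float64(81.7)] [-68.23309186 -22.73902439] [-32.22627104  13.78494347]
plate z 54.027673797353685 ledge 37.20813370514759
top 275 [array([-48.2,  -3. ]), array([72.2, 44.3]), np.float64(81.4)]
[array([-48.9,  -7.2]), array([48.4, 44.6]), np.float64(82.4)] [-72.28902947 -26.34930009] [-32.08999749  16.29815755]
plate z 53.209868639966814 ledge 36.730842205095925
```

View pics/cc.png

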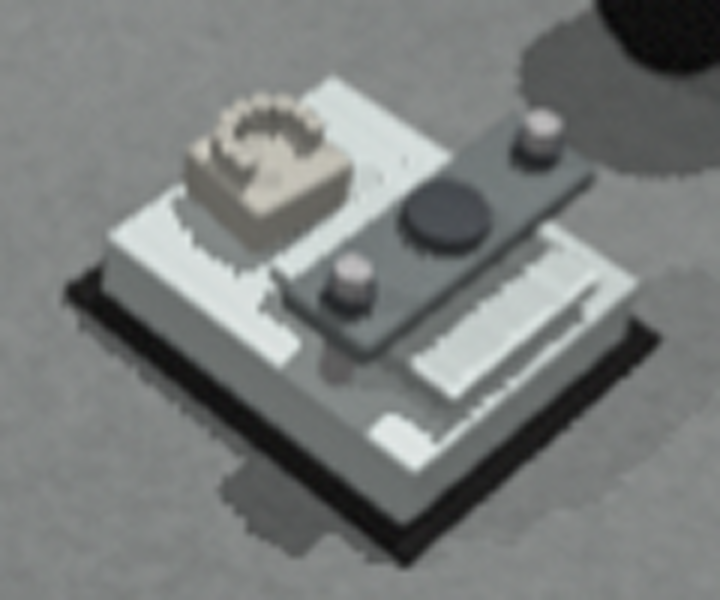

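View pics/c_top.png

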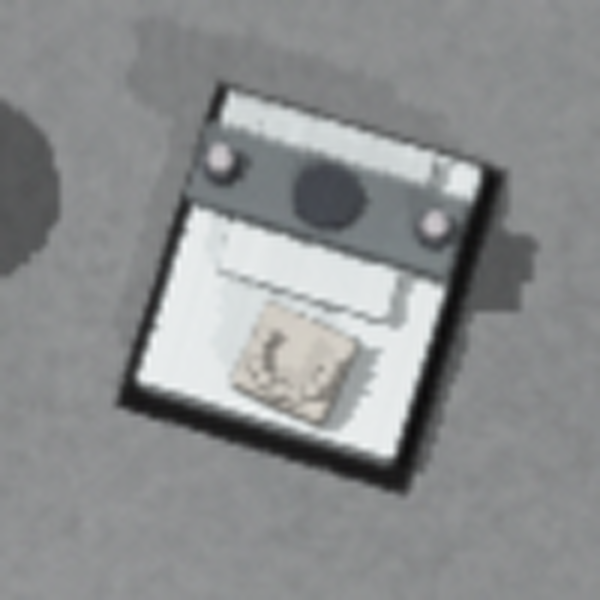

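The pictures show the cast on the ledge, turned about 8° relative to the compress and 7 mm to one side, with clear space either side. I move above it next.

```bash
cat > to.py <<'E'
import sys
from h import *
from scipy.spatial.transform import Rotation as R
s=readout.sense(); q=s['ee_rot']; r=R.from_quat([q[1],q[2],q[3],q[0]]).as_matrix()
yaw=np.degrees(np.arctan2(r[1,1],r[0,1]))
print('t',round(s['time_s'],2),'pos',np.round(s['eef_pos'],1),'yawY',round(yaw,2),'tilt z',np.round(r[:,2],3),'F',np.round(s['force'],1),'T',np.round(s['wrist_torque'],2),'grip',round(s['grip_width'],3),'j',np.round(s['joints'],2))
a=[float(v) for v in sys.argv[1:]]
for i in range(0,len(a),4):
    d=(np.array(a[i:i+3])-s['eef_pos'])@r/10
    tw=-((a[i+3]-yaw+180)%360-180)
    print('shift',np.round(d,2),'twist',round(tw,1))
E
python3 to.py 612.5 40.6 150 66
```

```text
t 0.7 pos [162.6 499.2 231.3] yawY 71.97 tilt z [ 0.  0. -1.] F [ 0.2 -0.7 -1. ] T [-0.    0.03 -0.04] grip 0.999 j [ 1.03  0.31  1.5  -0.    1.33 -0.22]
shift [-56.98 -29.68   8.13] twist 6.0
```

step_arm(plan="-57 -29.7 8 6 100;-57 -29.7 8 6 100;-57 -29.7 8 6 100;-57 -29.7 8 6 100;-57 -29.7 8 6 100;-57 -29.7 8 6 100;-57 -29.7 8 6 100;-57 -29.7 8 6 100;-57 -29.7 8 6 100;-57 -29.7 8 6 100", grip_force=25)

```text
time_s: 1.7
eef_pos: [511.2, 143.2, 169.4]
ee_rot: [0.0, 0.208, 0.978, 0.0]
force: [0.5, 0.5, 0.8]
grip_width: 1.004
```

```bash
python3 to.py 612.5 40.6 150 66
```

```text
t 1.7 pos [511.2 143.2 169.4] yawY 65.94 tilt z [ 0.  0. -1.] F [0.5 0.5 0.8] T [ 0.08 -0.06 -0.02] grip 1.004 j [ 0.05  0.38  1.57  0.    1.19 -1.1 ]
shift [-13.43  -5.24   1.94] twist -0.1
```

step_arm(plan="-13.4 -5.2 2 0 100;-13.4 -5.2 2 0 100;-13.4 -5.2 2 0 100;-13.4 -5.2 2 0 100;-13.4 -5.2 2 0 100;-13.4 -5.2 2 0 100")

```text
time_s: 2.3
eef_pos: [610.7, 43.7, 149.8]
ee_rot: [-0.0, 0.208, 0.978, 0.0]
force: [-0.4, 0.1, 0.1]
grip_width: 1.001
```

```bash
python3 to.py 612.5 40.6 60 66 612.5 40.6 38 66; python3 - <<'E'
from h import *
for n in ['scene','top']:
    p,d=cap(n); save(f'pics/{n}1.png',p)
a=cv2.imread('pics/scene1.png')[150:290,320:460];b=cv2.imread('pics/top1.png')[80:180,260:360]
cv2.imwrite('pics/v1.png',np.hstack([cv2.resize(a,(400,400)),cv2.resize(b,(400,400))]))
E
```

```text
t 2.3 pos [610.7  43.7 149.8] yawY 66.01 tilt z [-0.  0. -1.] F [-0.4  0.1  0.1] T [ 0.05 -0.01 -0.02] grip 1.001 j [-0.12  0.57  1.33  0.    1.24 -1.27]
shift [-0.29 -0.21  8.98] twist 0.0
shift [-0.29 -0.21 11.18] twist 0.0
```

View pics/v1.png

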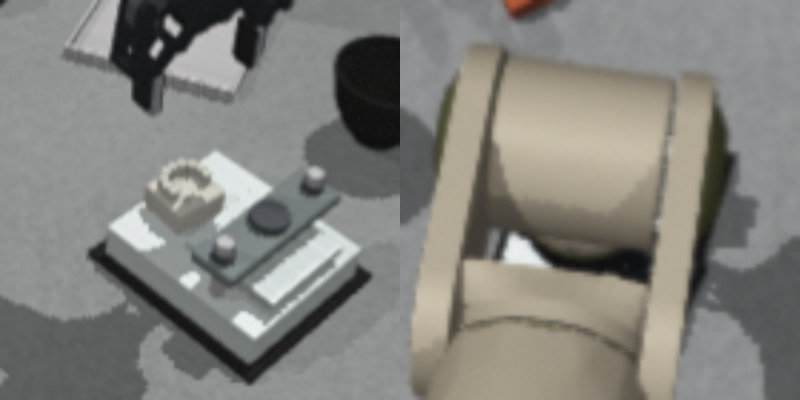

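The gripper is above the cast, with clear space around it. I descend partway.

step_arm(plan="0 0 3 0 100;0 0 6 0 100;0 0 8 0 100;0 0 8 0 100")

```text
time_s: 2.8
eef_pos: [609.4, 43.8, 67.4]
ee_rot: [-0.002, 0.208, 0.978, -0.0]
force: [-0.0, 0.1, -0.1]
grip_width: 0.996
```

```bash
python3 to.py 612.5 40.6 37.5 66
```

```text
t 2.8 pos [609.4  43.8  67.4] yawY 66.03 tilt z [-0.005  0.001 -1.   ] F [-0.   0.1 -0.1] T [-0.01 -0.02  0.01] grip 0.996 j [-0.12  0.66  1.41 -0.    1.08 -1.27]
shift [-0.43 -0.17  2.99] twist 0.0
```

step_arm(plan="-0.3 -0.2 1 0 100;-0.3 -0.2 2 0 90;-0.3 -0.2 2.8 0 80;-0.3 -0.2 2.9 0 75;-0.3 -0.2 2.9 0 75;-0.3 -0.2 2.9 0 75")

```text
time_s: 3.4
eef_pos: [613.3, 39.8, 41.0]
ee_rot: [0.0, 0.208, 0.978, 0.0]
force: [-0.5, -0.5, -0.2]
grip_width: 0.751
```

```bash
python3 to.py 612.5 40.6 37 66
```

```text
t 3.4 pos [613.3  39.8  41. ] yawY 65.97 tilt z [ 0.001 -0.    -1.   ] F [-0.5 -0.5 -0.2] T [ 0.07 -0.06  0.04] grip 0.751 j [-0.13  0.7   1.41  0.    1.02 -1.28]
shift [0.11 0.04 0.4 ] twist -0.0
```

step_arm(plan="0 0 0.4 0 72;0 0 0.4 0 66;0 0 0.4 0 60;0 0 0.4 0 55;0 0 0.4 0 50;0 0 0.4 0 45;0 0 0.4 0 45;0 0 0.4 0 45;0 0 0.4 0 45", grip_force=25)

```text
time_s: 4.3
eef_pos: [613.2, 39.9, 36.7]
ee_rot: [0.0, 0.208, 0.978, 0.0]
force: [0.6, 0.5, 3.1]
grip_width: 0.556
```

```bash
python3 to.py 486 287 120 66
```

```text
t 4.3 pos [613.2  39.9  36.7] yawY 65.96 tilt z [ 0.  0. -1.] F [0.6 0.5 3.1] T [0.17 0.02 0.03] grip 0.556 j [-0.13  0.71  1.42  0.    1.02 -1.28]
shift [21.68 17.39 -8.33] twist -0.0
```

step_arm(plan="0 0 0 0 20;0 0 0 0 20;0 0 -0.5 0 20;0 0 -1.5 0 20;0 0 -3 0 20;0 0 -5 0 20;0 0 -7 0 20;0 0 -8 0 20;0 0 -8 0 20", grip_force=30)

```text
time_s: 5.2
eef_pos: [613.8, 39.8, 118.4]
ee_rot: [0.002, 0.208, 0.978, 0.0]
force: [0.1, -0.3, -1.5]
grip_width: 0.561
```

```bash
python3 to.py 486 287 117 66
```

```text
t 5.2 pos [613.8  39.8 118.4] yawY 65.97 tilt z [ 0.003 -0.    -1.   ] F [ 0.1 -0.3 -1.5] T [ 0.04 -0.01 -0.05] grip 0.561 j [-0.13  0.61  1.35 -0.    1.18 -1.28]
shift [21.74 17.38  0.09] twist -0.0
```

step_arm(plan="0.9 0.7 0 0 20;2.7 2.1 0 0 20;4.8 3.8 0 0 20;7 5.6 0 0 20;9.2 7.4 0 0 20;11.4 9.1 0 0 20;13.6 10.9 0 0 20;15.8 12.6 0 0 20;17.9 14.3 0 0 20;19.5 15.6 0 0 20")

```text
time_s: 6.2
eef_pos: [496.5, 263.4, 115.4]
ee_rot: [-0.001, 0.208, 0.978, -0.0]
force: [0.5, -0.6, -1.0]
grip_width: 0.553
```

step_arm(plan="1.2 1 0 0 20;1.8 1.5 0 0 20;2.2 1.8 0 0 20;2.2 1.8 0.5 0 20;2.2 1.8 2 0 20;2.2 1.8 4 0 20;2.2 1.8 6 0 20;2.2 1.8 7 0 20;2.2 1.8 7.5 0 20;2.2 1.8 7.5 0 20")

```text
time_s: 7.2
eef_pos: [485.9, 286.8, 41.3]
ee_rot: [-0.0, 0.208, 0.978, -0.0]
force: [-0.6, -0.5, -0.9]
grip_width: 0.559
```

```bash
python3 to.py 486 287 5 66;python3 - <<'E'
from h import *
for n in ['scene','top']:
    p,d=cap(n); save(f'pics/{n}2.png',p)
a=cv2.imread('pics/scene2.png')[100:240,310:450];b=cv2.imread('pics/top2.png')[140:260,170:290]
cv2.imwrite('pics/v2.png',np.hstack([cv2.resize(a,(400,400)),cv2.resize(b,(400,400))]))
E
```

```text
t 7.2 pos [485.9 286.8  41.3] yawY 65.94 tilt z [-0. -0. -1.] F [-0.6 -0.5 -0.9] T [ 0.02 -0.    0.07] grip 0.559 j [ 0.33  0.61  1.58 -0.    0.95 -0.83]
shift [-0.    0.02  3.63] twist -0.1
```

View pics/v2.png

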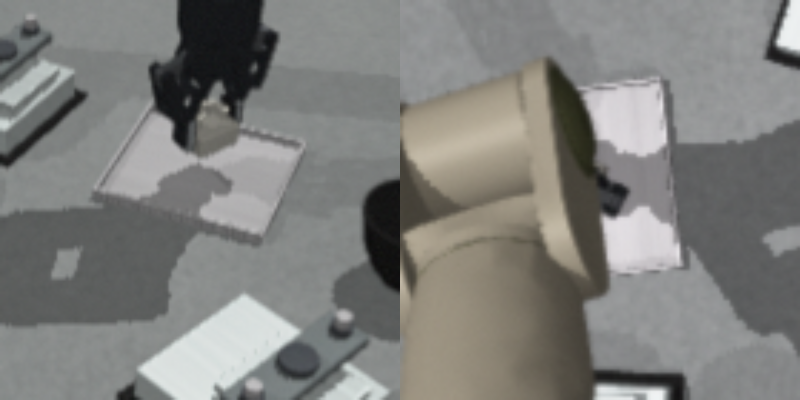

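The cast is held, level and over the middle of the tray. I lower it gently.

step_arm(plan="0 0 0.8 0 20;0 0 1.6 0 20;0 0 2.4 0 20;0 0 2.9 0 20;0 0 3.2 0 20;0 0 3.4 0 20;0 0 3.5 0 20;0 0 3.6 0 20;0 0 3.6 0 20")

```text
time_s: 8.2
eef_pos: [485.8, 287.1, 5.6]
ee_rot: [0.0, 0.208, 0.978, 0.0]
force: [-0.5, 0.3, -1.5]
grip_width: 0.556
```

```bash
python3 to.py 486 287 5 66
```

```text
t 8.2 pos [485.8 287.1   5.6] yawY 65.96 tilt z [ 0.  0. -1.] F [-0.5  0.3 -1.5] T [ 0.01  0.02 -0.06] grip 0.556 j [ 0.33  0.67  1.6  -0.    0.87 -0.83]
shift [-0.02 -0.01  0.06] twist -0.0
```

step_arm(plan="0 0 0.05 0 20;0 0 0.1 0 20;0 0 0.1 0 20;0 0 0.1 0 56;0 0 0.1 0 60;0 0 0.1 0 70;0 0 0.1 0 85;0 0 0.1 0 85;0 0 0.1 0 85")

```text
time_s: 9.1
eef_pos: [485.8, 287.1, 4.5]
ee_rot: [0.0, 0.208, 0.978, -0.0]
force: [0.2, -0.1, -0.1]
grip_width: 0.847
```

step_arm(plan="0 0 -0.5 0 85;0 0 -2 0 90;0 0 -5 0 95;0 0 -9 0 100;0 0 -13 0 100;0 0 -13 0 100")

```text
time_s: 9.7
eef_pos: [488.1, 288.0, 140.3]
ee_rot: [0.004, 0.208, 0.978, 0.003]
force: [0.2, -0.8, -0.6]
grip_width: 1.002
```

```bash
python3 to.py 440 -269.5 150 -61.5
```

```text
t 9.7 pos [488.1 288.  140.3] yawY 65.98 tilt z [ 0.01   0.003 -1.   ] F [ 0.2 -0.8 -0.6] T [0.06 0.03 0.04] grip 1.002 j [ 0.33  0.48  1.5  -0.    1.15 -0.83]
shift [-18.32 -52.87  -1.2 ] twist 127.5
```

step_arm(plan="-18.3 -52.9 -1 127 100;-18.3 -52.9 -1 127 100;-18.3 -52.9 -1 127 100;-18.3 -52.9 -1 127 100;-18.3 -52.9 -1 127 100;-18.3 -52.9 -1 127 100;-18.3 -52.9 -1 127 100;-18.3 -52.9 -1 127 100;-18.3 -52.9 -1 127 100;-18.3 -52.9 -1 127 100")

```text
time_s: 10.7
eef_pos: [441.9, -212.9, 143.5]
ee_rot: [-0.0, 0.821, 0.571, 0.0]
force: [0.6, 0.2, -0.6]
grip_width: 1.0
```

```bash
python3 to.py 440 -269.5 150 -61.5
```

```text
t 10.7 pos [ 441.9 -212.9  143.5] yawY -20.35 tilt z [ 0.  0. -1.] F [ 0.6  0.2 -0.6] T [-0.01 -0.   -0.  ] grip 1.0 j [-0.69  0.33  1.72  0.    1.09 -0.33]
shift [-5.38  1.79 -0.65] twist 41.2
```

step_arm(plan="-5.4 1.8 0 41.2 100;-5.4 1.8 0 41.2 100;-5.4 1.8 0 41.2 100;-5.4 1.8 0 41.2 100;-5.4 1.8 0 41.2 100;-5.4 1.8 0 41.2 100;-5.4 1.8 0 41.2 100")

```text
time_s: 11.4
eef_pos: [441.0, -267.7, 143.4]
ee_rot: [-0.0, 0.968, 0.25, -0.0]
force: [-0.6, -0.7, -0.1]
grip_width: 0.998
```

```bash
python3 to.py 440 -269.5 60 -61.5; python3 - <<'E'
from fit import *
n='scene'; p,d=cap(n); save('pics/scene3.png',p); w=pts(n,d); np.savez('scene3.npz',p=p,w=w)
X,Y,Z=w[...,0],w[...,1],w[...,2]; g=(X>390)&(X<560)&(Y>-310)&(Y<-180)
m=g&(p.max(-1)<45)&(Z<40); print('black',m.sum(),rect(w[m]),np.nanmedian(w[m],0))
a=cv2.imread('pics/scene3.png')
cv2.imwrite('pics/v3.png',np.hstack([cv2.resize(a[220:340,190:310],(400,400)),cv2.resize(a[100:240,310:450],(400,400))]))
E
```

```text
t 11.4 pos [ 441.  -267.7  143.4] yawY -60.99 tilt z [-0.  0. -1.] F [-0.6 -0.7 -0.1] T [ 0.02 -0.06 -0.  ] grip 0.998 j [-0.77  0.38  1.65 -0.    1.11  0.29]
shift [-0.17  0.11  8.34] twist 0.5
black 432 [array([ 442.7, -270. ]), array([57.6, 18. ]), np.float64(29.4)] [ 444.33466756 -273.2617307    30.98475823]
```

View pics/v3.png

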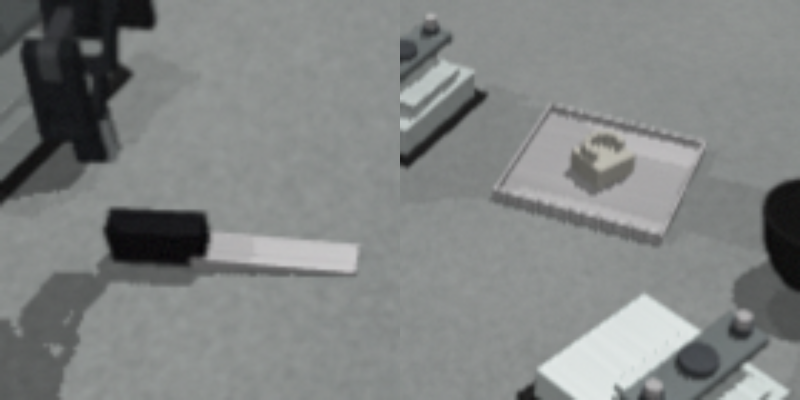

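The cast stands upright in the middle of the tray, released. Now I descend to the gauge handle and grip it.

step_arm(plan="-0.1 0.1 4 0.3 100;-0.1 0.1 7 0.3 100;-0.1 0.1 9 0.3 90;-0.1 0.1 11 0.3 75;-0.1 0.1 12.5 0.3 60;-0.1 0.1 13.5 0.3 60;-0.1 0.1 13.9 0.3 60;-0.1 0.1 13.9 0.3 60;-0.1 0.1 13.9 0.3 60")

```text
time_s: 12.35
eef_pos: [441.0, -269.5, 5.1]
ee_rot: [0.0, 0.969, 0.247, 0.0]
force: [0.6, -0.2, -0.4]
grip_width: 0.598
```

step_arm(plan="0 0 0 0 50;0 0 0 0 40;0 0 0 0 30;0 0 0 0 24;0 0 0 0 20;0 0 0 0 0;0 0 0 0 0;0 0 0 0 0", grip_force=60)

```text
time_s: 13.15
eef_pos: [440.7, -269.2, 4.7]
ee_rot: [0.0, 0.969, 0.246, 0.0]
force: [-2.3, 1.5, 6.1]
grip_width: 0.2
```

```bash
python3 to.py 441 -269.5 110 -61.5
```

```text
t 13.15 pos [ 440.7 -269.2    4.7] yawY -61.48 tilt z [ 0. -0. -1.] F [-2.3  1.5  6.1] T [0.29 0.22 0.02] grip 0.2 j [-0.78  0.59  1.75  0.    0.8   0.3 ]
shift [ 1.000e-02  4.000e-02 -1.053e+01] twist 0.0
```

step_arm(plan="0 0 -0.5 0 0;0 0 -1.5 0 0;0 0 -3 0 0;0 0 -5 0 0;0 0 -7 0 0;0 0 -9 0 0;0 0 -10 0 0;0 0 -10.5 0 0;0 0 -10.5 0 0")

```text
time_s: 14.05
eef_pos: [440.7, -269.2, 109.6]
ee_rot: [0.0, 0.969, 0.246, 0.0]
force: [0.3, 0.3, -1.7]
grip_width: 0.2
```

```bash
python3 to.py 515.8 75.3 110 -106
```

```text
t 14.05 pos [ 440.7 -269.2  109.6] yawY -61.48 tilt z [ 0. -0. -1.] F [ 0.3  0.3 -1.7] T [-0.07  0.03 -0.  ] grip 0.2 j [-0.78  0.43  1.68  0.    1.04  0.3 ]
shift [ 23.05 -26.68  -0.04] twist 44.5
```

step_arm(plan="0.9 -1.1 0 2 0;2.7 -3.2 0 5 0;5.1 -5.9 0 10 0;7.5 -8.6 0 15 0;9.9 -11.3 0 20 0;12.2 -14 0 25 0;14.5 -16.8 0 30 0;16.8 -19.5 0 35 0;19 -22 0 39 0;20.8 -24 0 42 0")

```text
time_s: 15.05
eef_pos: [508.5, 42.9, 108.5]
ee_rot: [-0.0, 0.993, -0.118, -0.001]
force: [-0.1, -0.5, -1.4]
grip_width: 0.201
```

step_arm(plan="1.0 1.3 0 2 0;1.0 1.3 0 2.5 0;1.0 1.3 0 2.5 0;1.0 1.3 0 2.5 0")

```text
time_s: 15.45
eef_pos: [515.1, 25.6, 109.1]
ee_rot: [-0.0, 0.99, -0.139, -0.0]
force: [0.2, 0.6, -0.9]
grip_width: 0.2
```

```bash
python3 to.py 515.8 75.3 60 -106
```

```text
t 15.45 pos [515.1  25.6 109.1] yawY -106.01 tilt z [-0.001  0.    -1.   ] F [ 0.2  0.6 -0.9] T [0.   0.03 0.04] grip 0.2 j [-0.18  0.43  1.68  0.    1.04  1.67]
shift [-1.3  -4.8   4.91] twist -0.0
```

step_arm(plan="-0.4 -1.5 0 0 0;-0.9 -3.2 0.5 0 0;-1.3 -4.6 1.5 0 0;-1.3 -4.8 3 0 0;-1.3 -4.8 4 0 0;-1.3 -4.8 4.9 0 0;-1.3 -4.8 4.9 0 0;-1.3 -4.8 4.9 0 0")

```text
time_s: 16.25
eef_pos: [516.4, 75.5, 60.6]
ee_rot: [0.0, 0.99, -0.139, 0.0]
force: [-0.1, 0.0, -1.3]
grip_width: 0.195
```

```bash
python3 to.py 515.8 75.3 41 -106; python3 - <<'E'
from fit import *
c0=np.array([660,34]); a=np.radians(-16); ex=np.array([np.cos(a),np.sin(a)]); ey=np.array([-ex[1],ex[0]])
for n in ['scene','top']:
    p,d=cap(n); save(f'pics/{n}4.png',p); w=pts(n,d); np.savez(f'{n}4.npz',p=p,w=w)
    q=w[...,:2]-c0; x=q@ex; y=q@ey; Z=w[...,2]
    m=(x>-115)&(x<-18)&(abs(y)<25)&(Z>46)&(Z<74)
    print(n,m.sum(),rect(np.c_[x[m],y[m]]))
    for lo in range(-110,-20,10):
        k=m&(x>lo)&(x<lo+10)
        if k.sum(): print(lo,k.sum(),np.round([np.median(y[k]),y[k].min(),y[k].max(),np.median(Z[k])],1))
a=cv2.imread('pics/scene4.png')[150:290,300:440];b=cv2.imread('pics/top4.png')[100:220,250:370]
cv2.imwrite('pics/v4.png',np.hstack([cv2.resize(a,(400,400)),cv2.resize(b,(400,400))]))
E
```

```text
t 16.25 pos [516.4  75.5  60.6] yawY -106.0 tilt z [ 0. -0. -1.] F [-0.1  0.  -1.3] T [ 0.   -0.02  0.06] grip 0.195 j [-0.08  0.51  1.7  -0.    0.93  1.77]
shift [-0.06  0.03  1.96] twist -0.0
scene 298 [array([-71.5,   0.6]), array([87.2, 24. ]), np.float64(3.3)]
-110 34 [ -3.9 -13.3   8.2  64.9]
-100 31 [-2.1 -9.6 10.1 64.7]
-90 35 [ -1.7 -10.7  10.9  64.1]
-80 35 [-3.3 -9.5 12.4 63.3]
-70 38 [-0.4 -9.6 10.7 62.5]
-60 30 [ -0.3 -10.6  11.7  61.7]
-50 34 [-0.3 -9.5 10.8 61.1]
-40 35 [ 0.7 -9.  11.8 60.2]
-30 9 [ 0.3 -6.4  9.2 59.3]
top 78 [array([-45.7,  -0.2]), array([31.6, 20. ]), np.float64(2.4)]
-70 5 [ 2.4 -3.4  8.5 63.1]
-60 23 [ -0.6 -10.3   9.3  61.5]
-50 26 [ -0.2 -10.2   9.7  60.8]
-40 23 [ 0.4 -9.5  9.4 59.2]
-30 1 [-2.5 -2.5 -2.5 59.6]
```

View pics/v4.png

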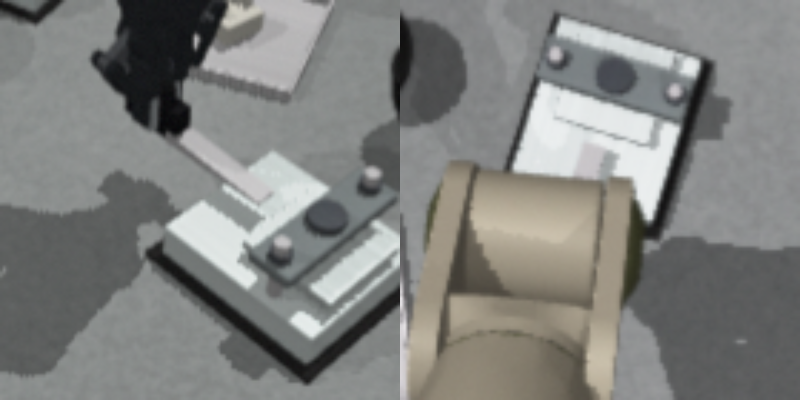

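The blade is level, centred to within 1 mm and about 1.5° off straight. Its tip is about 13 mm short of the plate and 20 mm above the ledge, so I lower it.

step_arm(plan="0 0 0.6 1 0;0 0 1.2 1 0;0 0 1.6 1 0;0 0 1.8 1 0;0 0 1.85 1 0;0 0 1.85 1 0")

```text
time_s: 16.95
eef_pos: [516.3, 75.8, 42.0]
ee_rot: [-0.0, 0.989, -0.148, 0.0]
force: [0.6, -0.9, -0.8]
grip_width: 0.202
```

step_arm(plan="0 0 0.05 0 0;0 0 0.1 0 0;0 0 0.1 0 0")

```text
time_s: 17.25
eef_pos: [516.3, 75.8, 41.0]
ee_rot: [0.0, 0.989, -0.148, 0.0]
force: [0.1, 0.3, -1.3]
grip_width: 0.201
```

```bash
python3 to.py; python3 - <<'E'
from rig import readout,cams
import numpy as np
f=[readout.sense()['force']]
for i in range(3): cams.capture('top'); f.append(readout.sense()['force'])
print(np.round(f,2))
E
```

```text
t 17.25 pos [516.3  75.8  41. ] yawY -106.98 tilt z [ 0. -0. -1.] F [ 0.1  0.3 -1.3] T [-0.04  0.06 -0.02] grip 0.201 j [-0.08  0.54  1.72 -0.    0.89  1.79]
[[ 0.11  0.28 -1.31]
 [-0.84 -0.17 -1.35]
 [-0.16 -1.05 -1.48]
 [ 0.85 -0.18 -0.8 ]]
```

step_arm(plan="0 0 0.03 0 0;0 0 0.06 0 0;0 0 0.06 0 0;0 0 0.06 0 0")

```text
time_s: 17.8
eef_pos: [516.3, 75.8, 40.5]
ee_rot: [-0.0, 0.989, -0.148, 0.0]
force: [-1.7, 0.6, 1.5]
grip_width: 0.197
```

step_arm(plan="0 0 0.03 0 0;0 0 0.03 0 0;0 0 0.03 0 0")

```text
time_s: 18.1
eef_pos: [516.3, 75.8, 40.3]
ee_rot: [-0.0, 0.989, -0.148, 0.0]
force: [-3.8, 0.6, 5.2]
grip_width: 0.2
```

```bash
python3 to.py
```

```text
t 18.1 pos [516.3  75.8  40.3] yawY -106.97 tilt z [ 0.  0. -1.] F [-3.8  0.6  5.2] T [ 0.06  0.26 -0.01] grip 0.2 j [-0.08  0.54  1.72  0.    0.88  1.79]
```

step_arm(plan="0 0 -0.02 0 0;0.3 0 -0.02 0 0;0.7 0 -0.02 0 0;1.1 0 -0.02 0 0;1.5 0 -0.02 0 0;1.9 0 -0.02 0 0;2.3 0 -0.02 0 0;2.6 0 -0.02 0 0;2.6 0 -0.02 0 0")

```text
time_s: 19.0
eef_pos: [541.9, 68.0, 40.5]
ee_rot: [-0.0, 0.989, -0.148, 0.0]
force: [-2.2, 0.7, 4.5]
grip_width: 0.201
```

```bash
python3 to.py; python3 - <<'E'
from fit import *
c0=np.array([660,34]); a=np.radians(-16); ex=np.array([np.cos(a),np.sin(a)]); ey=np.array([-ex[1],ex[0]])
n='scene'
p,d=cap(n); save(f'pics/{n}5.png',p); w=pts(n,d)
q=w[...,:2]-c0; x=q@ex; y=q@ey; Z=w[...,2]
m=(x>-75)&(x<-18)&(abs(y)<25)&(Z>39.5)&(Z<50)
for lo in range(-80,-20,10):
    k=m&(x>lo)&(x<lo+10)
    if k.sum(): print(lo,k.sum(),np.round([y[k].mean(),y[k].min(),y[k].max(),np.median(Z[k])],1))
cv2.imwrite('pics/v5.png',cv2.resize(p[170:290,320:450,::-1],(650,600)))
E
```

```text
t 19.0 pos [541.9  68.   40.5] yawY -106.99 tilt z [ 0.001 -0.    -1.   ] F [-2.2  0.7  4.5] T [-0.01  0.1  -0.02] grip 0.201 j [-0.09  0.58  1.64  0.    0.92  1.78]
-80 17 [ -3.1 -10.6   7.5  46.3]
-70 36 [ -2.9 -20.6   9.3  45. ]
-60 38 [ -1.2 -14.3  22.2  44.3]
-50 32 [ -1.8 -12.4   9.7  43.6]
-40 35 [  0.1 -10.8  24.3  42.8]
-30 30 [ -1.6 -10.6  13.9  41.9]
```

View pics/v5.png

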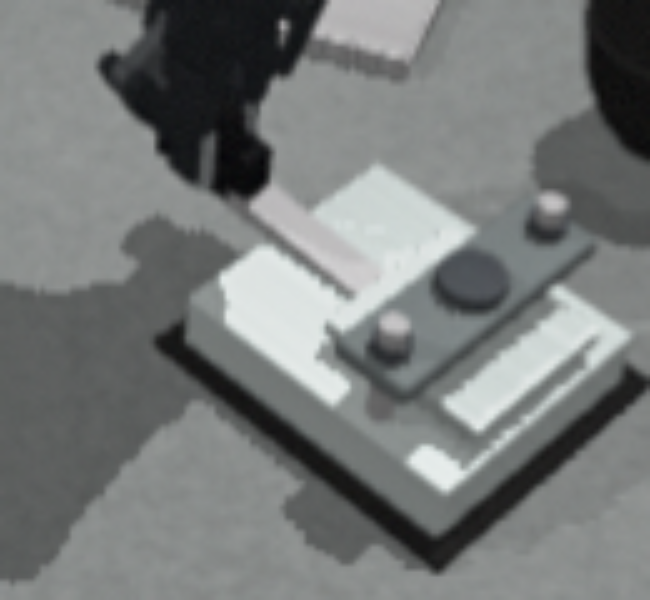

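The blade lies flat on the ledge and its tip is in the gap. I push on, watching the force.

step_arm(plan="0.2 0 0 0 0;0.5 0 0 0 0;0.8 0 0 0 0;1 0 0 0 0;1 0 0 0 0")

```text
time_s: 19.55
eef_pos: [551.2, 65.1, 40.5]
ee_rot: [-0.0, 0.989, -0.148, 0.0]
force: [-4.9, 1.1, 7.6]
grip_width: 0.199
```

step_arm(plan="0.2 0 0 0 0;0.4 0 0 0 0;0.6 0 0 0 0;0.6 0 0 0 0")

```text
time_s: 19.95
eef_pos: [556.8, 63.4, 40.6]
ee_rot: [-0.0, 0.989, -0.148, 0.0]
force: [-4.2, 1.0, 7.6]
grip_width: 0.201
```

step_arm(plan="0.2 0 0 0 0;0.4 0 0 0 0;0.5 0 0 0 0;0.5 0 0 0 0")

```text
time_s: 20.35
eef_pos: [561.4, 62.1, 40.6]
ee_rot: [-0.0, 0.989, -0.148, -0.0]
force: [-5.2, 1.9, 9.5]
grip_width: 0.203
```

step_arm(plan="0 0 -0.02 0 0;0 0 -0.04 0 0;0 0 -0.04 0 0;0.2 0 -0.04 0 0;0.4 0 -0.04 0 0;0.4 0 -0.04 0 0")

```text
time_s: 20.95
eef_pos: [565.4, 60.7, 40.7]
ee_rot: [-0.0, 0.989, -0.148, 0.0]
force: [-2.2, 0.1, 4.6]
grip_width: 0.204
```

step_arm(plan="0.2 0 0 0 0;0.4 0 0 0 0;0.4 0 0 0 0")

```text
time_s: 21.25
eef_pos: [569.2, 59.6, 40.7]
ee_rot: [0.0, 0.989, -0.148, 0.0]
force: [-2.2, 1.4, 5.4]
grip_width: 0.201
```

step_arm(plan="0.15 0 0 0 0;0.3 0 0 0 0;0.3 0 0 0 0")

```text
time_s: 21.55
eef_pos: [571.9, 58.7, 40.7]
ee_rot: [-0.0, 0.989, -0.148, -0.0]
force: [-3.5, 1.0, 5.2]
grip_width: 0.202
```

step_arm(plan="0.15 0 0 0 0;0.3 0 0 0 0;0.3 0 0 0 0")

```text
time_s: 21.85
eef_pos: [574.8, 57.9, 40.7]
ee_rot: [0.0, 0.989, -0.148, -0.0]
force: [-2.8, 1.2, 5.3]
grip_width: 0.198
```

Depth is about 47 mm with no plate contact yet (push about 3 N, down about 5 N). I continue in 2 mm steps.

step_arm(plan="0.1 0 0 0 0;0.2 0 0 0 0;0.2 0 0 0 0")

```text
time_s: 22.15
eef_pos: [576.1, 57.5, 40.7]
ee_rot: [-0.0, 0.989, -0.148, -0.001]
force: [-6.0, 0.8, 8.3]
grip_width: 0.201
```

step_arm(plan="0.1 0 0 0 0;0.2 0 0 0 0;0.2 0 0 0 0")

```text
time_s: 22.45
eef_pos: [577.2, 57.2, 40.8]
ee_rot: [-0.0, 0.989, -0.148, -0.002]
force: [-11.6, 2.9, 11.6]
grip_width: 0.2
```

step_arm(plan="0 0 -0.02 0 0;0 0 -0.04 0 0;0 0 -0.04 0 0;0 0 -0.04 0 0")

```text
time_s: 22.85
eef_pos: [577.2, 57.2, 40.8]
ee_rot: [-0.0, 0.989, -0.148, -0.002]
force: [-9.3, 2.7, 8.5]
grip_width: 0.203
```

```bash
python3 to.py; python3 - <<'E'
from fit import *
c0=np.array([660,34]); a=np.radians(-16); ex=np.array([np.cos(a),np.sin(a)]); ey=np.array([-ex[1],ex[0]])
n='scene'
for i in range(3):
    p,d=cap(n); w=pts(n,d); s=readout.sense(); print(np.round(s['force'],1),np.round(s['wrist_torque'],2),np.round(s['eef_pos'],2))
    q=w[...,:2]-c0; x=q@ex; y=q@ey; Z=w[...,2]
    print('blade z',[round(float(np.median(Z[(abs(x-v)<5)&(abs(y)<7)])),1) for v in (-50,-40,-30,-22)],'plate',np.median(Z[(x>-10)&(x<5)&(abs(y)<38)]),'ledge',np.median(Z[(x<-25)&(x>-70)&(abs(y)>40)&(abs(y)<60)]))
z=np.load('scene0.npz'); 
cv2.imwrite('pics/v6.png',cv2.resize(p[170:290,320:450,::-1],(650,600)))
E
```

```text
t 22.85 pos [577.2  57.2  40.8] yawY -106.97 tilt z [-0.004  0.001 -1.   ] F [-9.3  2.7  8.5] T [ 0.45  1.37 -0.01] grip 0.203 j [-0.1   0.64  1.53  0.    0.97  1.76]
[-9.1  3.3  8.4] [0.43 1.3  0.  ] [577.18  57.2   40.74]
blade z [214.2, 285.4, 45.0, 45.0] plate 53.70529728327715 ledge 303.8609220473485
[-10.2   2.8   7. ] [ 0.47  1.32 -0.02] [577.17  57.2   40.74]
blade z [214.3, 287.9, 45.9, 44.6] plate 53.86945493490018 ledge 303.3156681187337
[-9.7  2.9  7.6] [ 0.5   1.31 -0.04] [577.19  57.18  40.77]
blade z [217.5, 285.6, 45.5, 45.2] plate 53.93006371874707 ledge 303.39100145612366
```

The push is about 10 N, with some 8 N of downward load. The plate top has not risen (53.9 mm against 54.0 before). I relax the downward load a little and confirm it is steady.

step_arm(plan="0 0 -0.02 0 0;0 0 -0.03 0 0;0 0 -0.03 0 0;0 0 -0.03 0 0;0 0 -0.03 0 0")

```text
time_s: 23.5
eef_pos: [577.2, 57.2, 40.8]
ee_rot: [-0.0, 0.989, -0.148, -0.002]
force: [-9.2, 3.0, 5.6]
grip_width: 0.201
```

```bash
python3 - <<'E'
from fit import *
c0=np.array([660,34]); a=np.radians(-16); ex=np.array([np.cos(a),np.sin(a)]); ey=np.array([-ex[1],ex[0]])
for n in ['scene','top','scene','top']*2:
    p,d=cap(n); w=pts(n,d); save(f'pics/{n}7.png',p); s=readout.sense(); print(np.round(s['force'],1),np.round(s['wrist_torque'],2),np.round(s['eef_pos'],2),round(s['grip_width'],3))
    q=w[...,:2]-c0; x=q@ex; y=q@ey; Z=w[...,2]
    print(n,'plate',np.median(Z[(x>-10)&(x<5)&(abs(y)<38)&(Z<70)]))
a=cv2.imread('pics/scene7.png')
cv2.imwrite('pics/v7.png',np.hstack([cv2.resize(a[170:290,320:440],(400,400)),cv2.resize(a[100:240,310:450],(400,400))]))
E
```

```text
[-8.9  2.1  5.8] [0.42 1.07 0.05] [577.19  57.21  40.76] 0.199
scene plate 54.02132990294206
[-8.7  2.6  6. ] [0.46 1.09 0.08] [577.19  57.21  40.77] 0.206
top plate 51.008476072202754
[-9.3  3.3  5. ] [ 0.45  1.15 -0.01] [577.19  57.17  40.77] 0.202
scene plate 54.17625743792367
[-8.   3.   4.9] [0.44 1.15 0.07] [577.18  57.2   40.75] 0.202
top plate 54.619709935969006
[-8.7  3.   5.1] [ 0.45  1.07 -0.04] [577.2   57.22  40.79] 0.205
scene plate 53.703100899351384
[-8.1  3.1  5.9] [ 0.38  1.14 -0.  ] [577.18  57.2   40.77] 0.203
top plate 52.86912046987978
[-8.8  3.2  4.8] [0.4  1.12 0.05] [577.2   57.21  40.78] 0.2
scene plate 53.93083439191838
[-8.3  2.1  5.4] [ 0.41  1.13 -0.  ] [577.2   57.2   40.78] 0.197
top plate 54.754637583954455
```

View pics/v7.png

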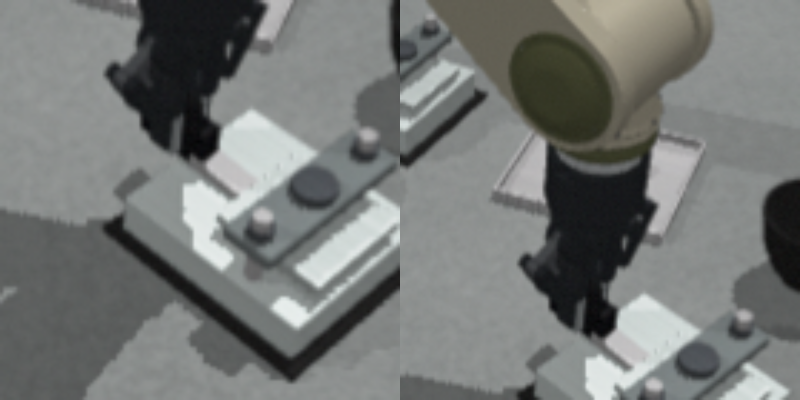

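The blade is in the gap at about 49 mm, as the gap estimate predicted. It is straight and still, the plate is not raised and the forces are steady. I hand in.

```bash
python3 -c "
from rig import workorder,readout
print(workorder.finish_job()); s=readout.sense(); print(s['time_s'],s['force'],s['eef_pos'])"
```

```text
the job is handed in; nothing more can be done
None
the job is handed in; nothing more can be done
```

I moved the cast into the tray, slid the taper gauge into the gap of the far compress, and handed the job in at about 24 s with the gauge still gripped. The hand-in gives no verdict, so the results below are from my own last checks.

- **Cast:** I gripped it low across its sides and set it down in the middle of the tray, then let go. A picture taken right after showed it upright. In the last pictures the arm hid it, so I did not see it again before handing in.
- **Gauge:** It is held by the handle at 60 N, with the blade flat on the ledge. It is straight to about 1–2° and centred to about 1–2 mm by pictures taken before the final push. The tip is about 49 mm past the plate's front edge, close to the 50 mm I expected from the gap.
- **Push:** The last readings were steady, at about 9 N forward and 5 N downward load. That is more than the 6 N you call snug. From how the push dropped when I eased the downward load, I put about 6 N of it down to the upper plate; the rest is friction on the ledge. This split is an estimate, because the plate force is not measured.
- **Upper plate:** The scene camera showed its top at 53.7–54.2 mm, against 54.0 mm at the start, so it did not lift. The top camera's readings disagreed with each other (51 to 55 mm) because the arm blocked its view, so I disregarded them.
- **Wrist torque:** At about 1.1 N m it was higher than I expected, and I did not explain it fully.
- **Bowl and bur block:** The arm never went near either one, and I did not measure their positions again.

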